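Scoop up the two black knobs at the bench stop

ROBOT

A 6-joint arm with a two-finger parallel gripper is mounted at the origin on a cart in front of the work surface, level with it; the furniture and walls round the work are solid. World frame = base frame: x ahead of the robot, y to its left, z up, the work surface at z = 0. Lengths are in m, angles in rad, forces in N, time in s.
With the tool pointing down it reaches from about 0.275 to 0.725 m from the base axis. Payload 5.6 kg.
Tool frame: the origin (TCP) lies between the finger pads; the fingertips stand arm.tip_reach ahead of it and the grasp point (between the pads) lies 3 mm ahead of it (arm.tip_reach is the distance from the TCP to the fingertips, in m); x points along the fingers, y is the direction in which the jaws open and shut, and the axes are right-handed (so a half turn about x gives the same grasp; the last joint's range is limited). The gripper opens to 85 mm and grips with 20 to 120 N. Pads are 22 mm wide; open, the fingers measure 114 mm over their backs; the gripper's body (76 mm by 85 mm) begins 54 mm behind the grasp point. The pads swing forward as they close: fully open they stand 13 mm farther back than shut.
Start: joints at [-1.02, 0.255, 0.108, 0, -1.424, -0.285], TCP at [0.144, -0.531, 0.253] pointing down, gripper open.
Joint ranges: [-2.95, 2.95], [-1.21, 1.97], [-1.09, 1.5], [-2.87, 1.71], [-2.94, -0.07], [-3.05, 3.05]. Speed limits (rad/s): [2.57, 2.57, 3.14, 3.14, 3.14, 3.14].

INTERFACE

Orientations are given as [roll, pitch, yaw] about the fixed x, y, z axes, in that order (R = Rz(yaw) Ry(pitch) Rx(roll)).
In Python, from workcell import arm gives the robot as it stands.
- The arm moves only by the tool step_arm, never from a script. Its argument "plan" is a list of rows, each an object with "slide": the shift along the tool's x, y, z in cm, a list of three; "twist": the turn about the tool's x in rad; "gripper": the closure in counts, from 0 (fully open) to 255 (shut). A call has 1 to 12 rows; each row shifts and turns the commanded pose from where the row before left it, along the tool's axes as they then stand; what a row does not reach is not made up. A row lasts 1/12 s, in which the tool goes at most 41.7 mm and 7.16 degrees, less where a joint would pass 70% of its speed; a pose out of reach is approached as far as the arm can. A call is refused whole if a number of a shift passes 4.17 or a number of a turn 0.125, either way. A call with a gripper value outside its range is refused whole. The fingers move at their own pace and stop on an object; "newtons" is the grip in N (left out, the last holds). Time passes only in rows, so rows that do not move let the fingers close. It gives the time, the measured TCP pose, the force and the opening at its end, in the units of the state.
- arm.state(): the state, without advancing time (a new reading comes with each control period).
- arm.grab_frame(name): name is "scene" or "top" or "wrist"; returns a dict with "pixels" (420x560x3 uint8, red, green, blue), "fx", "fy", "cx", "cy" (pixels), "distortion" ([k1, k2, p1, p2, k3] as OpenCV has them; the pictures are not rectified), "R" (3x3) and "t" (3): a world point X has camera coordinates R X + t; the wrist camera has in their place "tool_from_camera" (4x4, takes a point from camera to tool coordinates, whose origin is the TCP and whose axes are the tool frame's). Camera axes: x right, y down, z forward; pixel columns grow to the right and rows downward; lengths in m; the calibration is good to about 2 mm. A picture is of the moment at which its call begins: read the wrist's pose just before it. There is no depth.
- arm.job_done(): hands the job in, once; it reports no verdict.
The state is a dict: "clock": time; "joints": joint angles; "dq": joint speeds; "effort": joint torques, N m; "tcp_pos": TCP position; "tool_rot": TCP orientation; "ft_force": force on the tool from outside, world axes, zero at the start; "ft_torque": the same for the moment, N m; "grip_width": finger opening in m.
Only numpy, scipy, OpenCV 4.12 (cv2) and the standard library are available. Lean on these libraries where they do the work, as an engineer would, in place of code of your own. Each camera call takes 0.05 s, during which the arm holds its last target. There are 200 camera calls.

TASK

Take the small scoop by its red handle and push it across the worktop against the dark wooden stop, so that the two loose black knobs slide up into its pan together. Lift the loaded scoop a good few centimetres clear of the bench, then set it down level on the cork pad in front of the stop, with both knobs still in it, and let go. Do not touch the black knobs with the fingers.

Things in the scene. Friction and masses are not known exactly. Their poses are not given: they have to be found in the camera images.
- scoop_grip (a point): Middle of the scoop's red handle, 80 mm above its flat underside. x forward to the open lip, y left, z up. Handle 22 mm thick (x), 44 mm wide (y), free 48 to 110 mm above the underside. Aluminium pan, 120 mm wide (112 inside): lip 80 mm ahead of this point, rear 40 mm behind; floor 3 mm, tapering to a thin lip that slides under the knobs when pushed flat along the worktop. 0.25 kg.
- knob_a_centre (a point): Centre (9 mm up) of a loose slippery black knob, round, 28 mm across, 18 mm high, domed below and above, 25 g. It stands 25 to 50 mm in front of the stop's right half, seen from the robot. (A pale wooden knob behind the stop is not wanted.)
- knob_b_centre (a point): Centre of the second black knob, just like the first, about 45 mm to the right of it at much the same distance from the stop.
- stop: Fixture, fixed: dark wooden stop bar 500 mm long (y), 34 thick, 45 high, and a cork pad before its left half. Origin: on the worktop, middle of the bar's front face (the robot's side); x square into that face, away from the robot, y left along the bar. Pad 160 (x) by 180 (y) mm, 4 mm thick, centre at x = -0.09, y = +0.14 m here. Bare worktop before the right half.
Not all that is in view belongs to the job. Leave any blue or turquoise look-alike of the part that bears knob_a_centre alone.

How it is judged:
By the outcome, as a careful person would: the job done as asked, in the order asked, and still so for the second after the job is handed in, with the robot touching nothing.
It also fails if it takes over 48 s, if anything falls off the work surface, if the arm or the gripper's body presses on something with over 40 N, if the wrist force passes 120 N, or if a joint passes its speed limit or range.

## Working session

There is one attempt and no reset: what is moved stays moved. The work goes in short steps, Python scripts to look and compute and a tool call to move; the robot and the scene stay as the last step left them, time stands still between calls to the robot, and variables do not carry over. Pictures are saved under pics/ and viewed, about 8 in all and at most 12, crops included, and the job is handed in when it is done.

Besides the shell and the picture viewer there is one more tool, called after "Request:" as name([rows], argument=value, ...), one row to a line, values as JSON. step_arm: Moves the arm, as the interface text tells. Its arguments: {"type":"object","properties":{"plan":{"type":"array"},"newtons":{"type":"number"}},"required":["plan"]}

```bash
ls; mkdir -p pics; cat > h.py <<'E'
import numpy as np, cv2
from workcell import arm
def grab(n,save=None):
    s=arm.state(); f=arm.grab_frame(n); f['s']=s
    if save: cv2.imwrite(f'pics/{save}.png',f['pixels'][:,:,::-1])
    return f
from scipy.spatial.transform import Rotation as Ro
def ray(f,uv):
    K=np.array([[f['fx'],0,f['cx']],[0,f['fy'],f['cy']],[0,0,1]])
    n=cv2.undistortPoints(np.array(uv,float).reshape(-1,1,2),K,np.array(f['distortion'],float)).reshape(-1,2)
    d=np.c_[n,np.ones(len(n))]
    if 'R' in f:
        R=np.array(f['R']);o=-R.T@np.array(f['t']);d=d@R
    else:
        T=np.array(f['tool_from_camera']);Rt=Ro.from_euler('xyz',f['s']['tool_rot']).as_matrix()
        o=Rt@T[:3,3]+np.array(f['s']['tcp_pos']);d=d@(Rt@T[:3,:3]).T
    return o,d
def onz(f,uv,z):
    o,d=ray(f,uv);return o+d*((z-o[2])/d[:,2])[:,None]
E
python3 - <<'E'
from h import *
print(arm.state(),arm.tip_reach)
a=grab('scene');b=grab('top')
for n,f in(('scene',a),('top',b)):
    cv2.imwrite(f'pics/{n}0.png',f['pixels'][:,:,::-1]); o,d=ray(f,[[280,210]]);print(n,o,d)
E
```

```text
pics
{'clock': 0.0, 'joints': array([-1.02035275e+00,  2.55741914e-01,  1.07029900e-01, -4.89681231e-04,
       -1.42390985e+00, -2.84624743e-01]), 'dq': array([ 2.27686109e-03,  9.36501819e-04,  3.55873713e-06,  2.07456167e-04,
       -5.34503076e-04, -4.20159010e-04]), 'effort': array([ 1.50302312e-04, -3.86626089e+01,  2.37935507e+01,  5.36477208e+00,
       -6.15248195e-03,  1.44442743e-05]), 'tcp_pos': array([ 0.14444363, -0.53022721,  0.2524062 ]), 'tool_rot': array([1.59611668, 1.56890763, 1.8618634 ]), 'ft_force': array([ 0.49918547, -0.80117056, -0.1142702 ]), 'ft_torque': array([-0.00722048,  0.01549357, -0.00913217]), 'grip_width': 0.08492847851915294} 0.022
scene [0.38359123 0.22068731 0.71255857] [[ 0.30821862 -0.58027744 -0.75391372]]
top [ 0.50103095 -0.25380908  1.15302065] [[ 0.14524237 -0.00476244 -0.98953447]]
```

View pics/scene0.png

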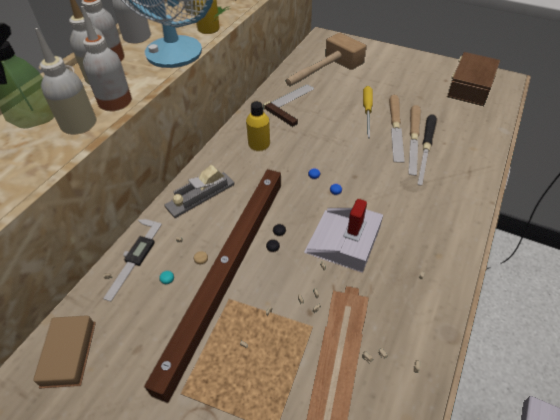

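View pics/top0.png

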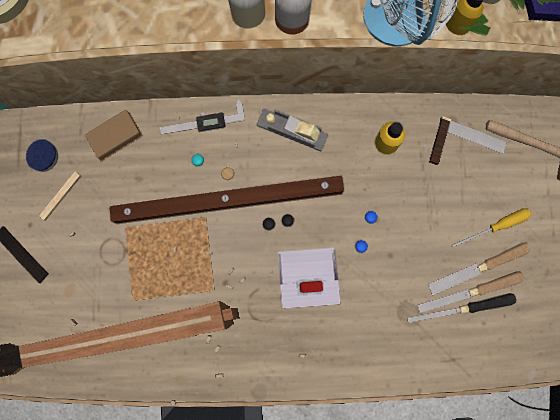

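Scene: the scoop's red handle is at top-view (311,287), the black knobs at (268,224) and (288,220), the stop runs from (110,212) to (343,185), and the pad is centred near (170,258). The blue and turquoise knobs and the pale one behind the stop are decoys.

```bash
python3 - <<'E'
from h import *
f=grab('top');g=grab('scene')
def blobs(f,m,roi=None,mn=30):
    if roi: 
        z=np.zeros_like(m);x0,y0,x1,y1=roi;z[y0:y1,x0:x1]=m[y0:y1,x0:x1];m=z
    n,l,s,c=cv2.connectedComponentsWithStats(m.astype(np.uint8))
    return [(c[i],s[i],l==i) for i in range(1,n) if s[i,4]>=mn]
P=f['pixels'].astype(int);H=cv2.cvtColor(f['pixels'],cv2.COLOR_RGB2HSV).astype(int)
red=(P[...,0]>110)&(P[...,1]<50)&(P[...,2]<60)
for c,s,m in blobs(f,red,(270,260,350,320)): 
    r=cv2.minAreaRect(np.argwhere(m)[:,::-1].astype(np.float32));print('red',c,s,r);print(onz(f,[c],.11),onz(f,cv2.boxPoints(r),.11))
for c,s,m in blobs(f,P.sum(2)<120,(255,205,300,235)): print('knob top',c,s[4],onz(f,[c],.009))
P2=g['pixels'].astype(int)
for c,s,m in blobs(g,P2.sum(2)<120,(262,220,292,255)): print('knob scene',c,s[4],onz(g,[c],.009))
red=(P2[...,0]>90)&(P2[...,1]<50)&(P2[...,2]<60)
for c,s,m in blobs(g,red,(330,190,380,245)): print('red scene',c,s,onz(g,[c],.085))
# pan: bright low sat
for c,s,m in blobs(f,(H[...,1]<40)&(H[...,2]>150),(265,235,355,320),300):
    r=cv2.minAreaRect(np.argwhere(m)[:,::-1].astype(np.float32));print('pan',c,s,r);print(onz(f,cv2.boxPoints(r),.0))
# stop
D=(P[...,0]<110)&(P[...,0]-P[...,2]>20)&(P.sum(2)<230)
for c,s,m in blobs(f,D,(95,165,360,230),500):
    r=cv2.minAreaRect(np.argwhere(m)[:,::-1].astype(np.float32));b=cv2.boxPoints(r);print('stop',c,s,r);print(b);print(onz(f,b,.045));
cv2.imwrite('pics/crop.png',cv2.resize(f['pixels'][160:320,90:360,::-1],None,fx=2.9,fy=2.9,interpolation=cv2.INTER_CUBIC))
E
```

```text
red [311.30964467 286.53299492] [301 282  22  10 197] ((311.5, 286.5), (9.0, 21.0), 90.0)
[[ 0.5036114  -0.31543051  0.11      ]] [[ 0.51289611 -0.29578761  0.11      ]
 [ 0.51175014 -0.33635669  0.11      ]
 [ 0.49440731 -0.33582077  0.11      ]
 [ 0.49557128 -0.29530136  0.11      ]]
knob top [287.05405405 219.90540541] 74 [[ 0.64715991 -0.27386637  0.009     ]]
knob top [268.08860759 222.98734177] 79 [[ 0.64153078 -0.23315046  0.009     ]]
knob scene [278.88172043 229.76344086] 93 [[ 0.64935096 -0.27256028  0.009     ]]
knob scene [272.34736842 245.53684211] 95 [[ 0.64298672 -0.23167935  0.009     ]]
red scene [358.31521739 208.06521739] [351 200  15  17 184] [[ 0.51014985 -0.33093509  0.085     ]]
pan [307.89798751 277.15475364] [ 278  247   62   62 2882] ((308.6000061035156, 277.29998779296875), (57.29228591918945, 58.979610443115234), 85.60128784179688)
[[ 0.58171978 -0.25070524  0.        ]
 [ 0.58812855 -0.37728083  0.        ]
 [ 0.46566303 -0.38256944  0.        ]
 [ 0.45973686 -0.2570206   0.        ]]
stop [226.13542505 198.5331188 ] [ 109  176  235   47 3729] ((226.153564453125, 199.37124633789062), (18.775650024414062, 235.44497680664062), 82.49266052246094)
[[108.21363 205.4447 ]
 [341.64038 174.68307]
 [344.0935  193.29779]
 [110.66675 224.05942]]
[[ 0.68303409  0.10613492  0.045     ]
 [ 0.73561841 -0.39072609  0.045     ]
 [ 0.69572034 -0.39417854  0.045     ]
 [ 0.64297794  0.09996724  0.045     ]]
```

View pics/crop.png

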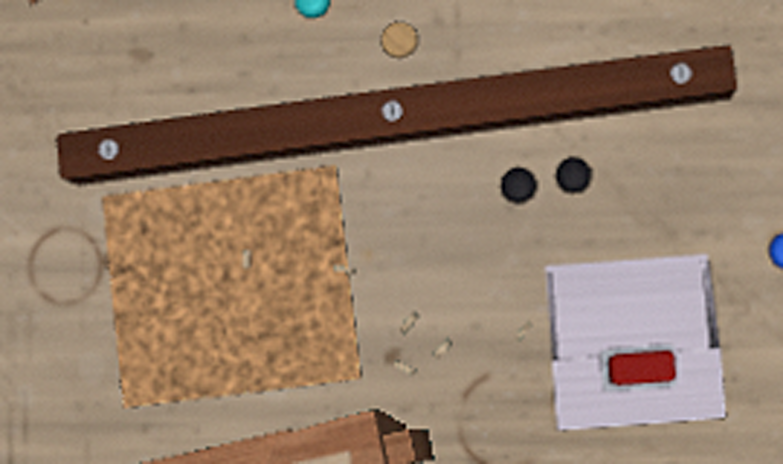

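```bash
python3 - <<'E'
from h import *
f=grab('top')
e=onz(f,[[90+75/2.9,160+183/2.9],[90+735/2.9,160+97.5/2.9]],0); print('face ends',e,np.linalg.norm(e[1]-e[0]))
pc=onz(f,[[90+x/2.9,160+y/2.9] for x,y in((103,196),(338,167),(361,378),(125,407))],.004);print('pad',pc,pc.mean(0))
yv=(e[0]-e[1])[:2];yv/=np.linalg.norm(yv);xv=np.array([yv[1],-yv[0]]);o=e.mean(0)[:2];print('origin',o,'yaw',np.arctan2(xv[1],xv[0]))
S=lambda p:np.array([(p[:2]-o)@xv,(p[:2]-o)@yv])
for n,p in dict(pad=pc.mean(0),ka=np.array([.6422,-.2325]),kb=np.array([.6483,-.2732]),grip=np.array([.5036,-.3155])).items():print(n,S(p))
s=arm.state();R=Ro.from_euler('xyz',s['tool_rot']).as_matrix();print(s['tcp_pos'],R.round(3)); print('yaw of tool y',np.arctan2(R[1,1],R[0,1]))
E
```

```text
face ends [[ 0.65057925  0.10239943  0.        ]
 [ 0.70294483 -0.39843434  0.        ]] 0.5035639147564427
pad [[ 0.63966141  0.07903369  0.004     ]
 [ 0.65717232 -0.10044099  0.004     ]
 [ 0.50060207 -0.11563934  0.004     ]
 [ 0.48141947  0.06194532  0.004     ]] [ 0.56971382 -0.01877533  0.004     ]
origin [ 0.67676204 -0.14801746] yaw 0.10417826753499126
pad [-0.09302797  0.13967335]
ka [-0.04315999 -0.08043041]
kb [-0.04132545 -0.12154408]
grip [-0.18963971 -0.1485674 ]
[ 0.1444471  -0.53049137  0.25288938] [[-0.    -0.263  0.965]
 [ 0.001  0.965  0.263]
 [-1.     0.001 -0.   ]]
yaw of tool y 1.836601406361559
```

Request:
step_arm([
  {"slide": [0,0.94,3.36],"twist": 0,"gripper": 0},
  {"slide": [0,0.94,3.36],"twist": 0,"gripper": 0},
  {"slide": [0,0.94,3.36],"twist": 0,"gripper": 0},
  {"slide": [0,0.94,3.36],"twist": 0,"gripper": 0},
  {"slide": [0,0.94,3.36],"twist": 0,"gripper": 0},
  {"slide": [0,0.94,3.36],"twist": 0,"gripper": 0},
  {"slide": [0,0.94,3.36],"twist": 0,"gripper": 0},
  {"slide": [0,0.94,3.36],"twist": 0,"gripper": 0},
  {"slide": [0,0.94,3.36],"twist": 0,"gripper": 0},
  {"slide": [0,0.94,3.36],"twist": 0,"gripper": 0},
  {"slide": [0,0.94,3.36],"twist": 0,"gripper": 0},
  {"slide": [0,0.94,3.36],"twist": 0,"gripper": 0},
])

```text
clock: 1.25
tcp_pos: [0.5052, -0.3147, 0.2532]
tool_rot: [2.163, 1.571, 2.429]
ft_force: [0.7, -1.4, -0.2]
grip_width: 0.0849
```

Request:
step_arm([
  {"slide": [0,0,0],"twist": -0.105,"gripper": 0},
  {"slide": [0,0,0],"twist": -0.105,"gripper": 0},
  {"slide": [0,0,0],"twist": -0.105,"gripper": 0},
  {"slide": [0,0,0],"twist": -0.105,"gripper": 0},
  {"slide": [0,0,0],"twist": -0.105,"gripper": 0},
  {"slide": [0,0,0],"twist": -0.105,"gripper": 0},
  {"slide": [0,0,0],"twist": -0.105,"gripper": 0},
  {"slide": [0,0,0],"twist": -0.105,"gripper": 0},
  {"slide": [0,0,0],"twist": -0.105,"gripper": 0},
  {"slide": [0,0,0],"twist": -0.105,"gripper": 0},
  {"slide": [0,0,0],"twist": -0.105,"gripper": 0},
  {"slide": [0,0,0],"twist": -0.105,"gripper": 0},
])

```text
clock: 2.25
tcp_pos: [0.5038, -0.3159, 0.253]
tool_rot: [1.004, 1.57, 2.534]
ft_force: [0.2, -0.3, -0.2]
grip_width: 0.0851
```

```bash
python3 - <<'E'
from h import *
s=arm.state();R=Ro.from_euler('xyz',s['tool_rot']).as_matrix();print(s['clock'],s['tcp_pos'],R.round(3),np.arctan2(R[1,1],R[0,1]),s['joints'])
f=grab('wrist','w1')
P=f['pixels'].astype(int);m=((P[...,0]>100)&(P[...,1]<60)&(P[...,2]<70)).astype(np.uint8)
n,l,st,c=cv2.connectedComponentsWithStats(m)
for i in range(1,n):
    if st[i,4]>200:
        r=cv2.minAreaRect(np.argwhere(l==i)[:,::-1].astype(np.float32));b=onz(f,cv2.boxPoints(r),.11);print(st[i],r,b,b.mean(0))
E
```

```text
2.25 [ 0.50382806 -0.31585525  0.25303371] [[-0.    -0.999  0.04 ]
 [ 0.     0.04   0.999]
 [-1.     0.     0.   ]] 3.1017425890476416 [-2.97405322e-01  3.45152973e-01  2.32556359e-01 -1.56123272e-04
 -1.45868450e+00  2.57572703e-01]
[274 172  25  48 763] ((286.2627258300781, 195.52066040039062), (47.25645446777344, 22.437068939208984), 85.03025817871094) [[ 0.51496976 -0.33974319  0.11      ]
 [ 0.49636781 -0.34062558  0.11      ]
 [ 0.49424366 -0.29948025  0.11      ]
 [ 0.51361176 -0.29848883  0.11      ]] [ 0.50479825 -0.31958446  0.11      ]
```

View pics/w1.png

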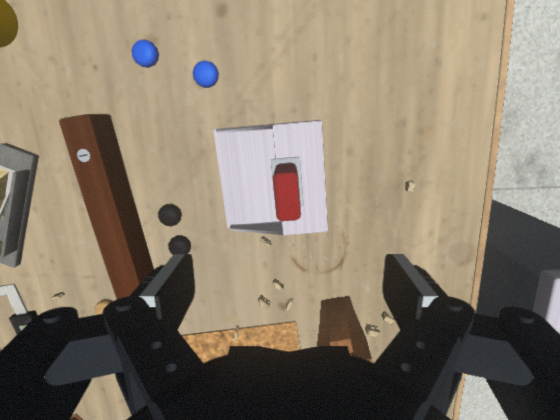

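Request:
step_arm([
  {"slide": [2.1,0,-0.2],"twist": 0,"gripper": 0},
  {"slide": [2.1,0,0],"twist": 0,"gripper": 0},
  {"slide": [2.1,0,0],"twist": 0,"gripper": 0},
  {"slide": [2.1,0,0],"twist": 0,"gripper": 0},
  {"slide": [2.1,0,0],"twist": 0,"gripper": 0},
  {"slide": [2.1,0,0],"twist": 0,"gripper": 0},
  {"slide": [2.1,0,0],"twist": 0,"gripper": 0},
  {"slide": [2.1,0,0],"twist": 0,"gripper": 0},
  {"slide": [0,0,0],"twist": 0,"gripper": 0},
  {"slide": [0,0,0],"twist": 0,"gripper": 0},
])

```text
clock: 3.13
tcp_pos: [0.5032, -0.3178, 0.0846]
tool_rot: [1.407, 1.568, 2.932]
ft_force: [0.7, -0.2, 0.7]
grip_width: 0.0857
```

Request:
step_arm([
  {"slide": [0,0,0],"twist": 0,"gripper": 255},
  {"slide": [0,0,0],"twist": 0,"gripper": 255},
  {"slide": [0,0,0],"twist": 0,"gripper": 255},
  {"slide": [0,0,0],"twist": 0,"gripper": 255},
  {"slide": [0,0,0],"twist": 0,"gripper": 255},
  {"slide": [0,0,0],"twist": 0,"gripper": 255},
  {"slide": [0,0,0],"twist": 0,"gripper": 255},
  {"slide": [0,0,0],"twist": 0,"gripper": 255},
  {"slide": [0,0,0],"twist": 0,"gripper": 255},
  {"slide": [0,0,0],"twist": 0,"gripper": 255},
], newtons=70)

```text
clock: 3.97
tcp_pos: [0.5043, -0.318, 0.0859]
tool_rot: [-1.957, 1.57, -0.431]
ft_force: [-0.5, 2.0, 6.1]
grip_width: 0.0212
```

```bash
python3 - <<'E'
from h import *
s=arm.state();R=Ro.from_euler('xyz',s['tool_rot']).as_matrix();print(s)
print(np.arctan2(R[1,1],R[0,1]))
f=grab('wrist','w2')
t=grab('top')
cv2.imwrite('pics/t2.png',cv2.resize(t['pixels'][160:320,220:400,::-1],None,fx=3,fy=3))
E
```

```text
{'clock': 3.9667, 'joints': array([-3.00596964e-01,  4.44183573e-01, -5.63866785e-02,  1.81106224e-04,
       -1.06901555e+00,  2.55700644e-01]), 'dq': array([ 0.00316673,  0.00060633,  0.00063301,  0.00155593, -0.00076866,
       -0.00038399]), 'effort': array([ -0.89077033, -43.45273733,  19.37489748,   4.5057638 ,
         0.18112191,   0.08388794]), 'tcp_pos': array([ 0.50425465, -0.31801899,  0.08594269]), 'tool_rot': array([-1.95700552,  1.56957543, -0.4310185 ]), 'ft_force': array([-0.47970785,  1.99186848,  6.12682929]), 'ft_torque': array([ 0.54754015,  0.00647231, -0.03129169]), 'grip_width': 0.02121813623751604}
3.096783608333983
```

View pics/w2.png

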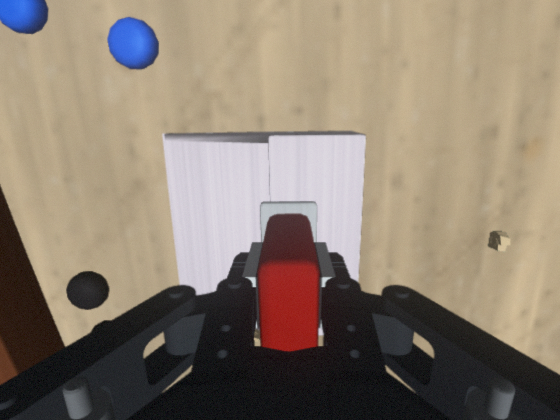

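Scoop is gripped (21 mm opening); the blue decoys at (24,8) and (134,44) are well clear, and black knob at (88,290) is outside the pan. Next I turn it square to the stop and slide it sideways into line.

Request:
step_arm([
  {"slide": [0,0,0],"twist": -0.05,"gripper": 255},
  {"slide": [0,0,0],"twist": -0.05,"gripper": 255},
  {"slide": [0,0,0],"twist": -0.05,"gripper": 255},
  {"slide": [0,0,0.5],"twist": 0,"gripper": 255},
  {"slide": [0,0,0.6],"twist": 0,"gripper": 255},
  {"slide": [0,0,0.6],"twist": 0,"gripper": 255},
  {"slide": [0,0,0.6],"twist": 0,"gripper": 255},
  {"slide": [0,0,0.7],"twist": 0,"gripper": 255},
  {"slide": [0,0,0.7],"twist": 0,"gripper": 255},
  {"slide": [0,0,0.7],"twist": 0,"gripper": 255},
  {"slide": [0,0,0.6],"twist": 0,"gripper": 255},
  {"slide": [0,0,0],"twist": 0,"gripper": 255},
])

```text
clock: 5.07
tcp_pos: [0.4989, -0.2671, 0.0859]
tool_rot: [-1.934, 1.57, -0.258]
ft_force: [2.0, 0.6, 6.7]
grip_width: 0.0212
```

```bash
cat >> h.py <<'E'
O=np.array([.6768,-.148]);A=.104;XV=np.array([np.cos(A),np.sin(A)]);YV=np.array([-XV[1],XV[0]])
S=lambda p:np.array([(np.array(p)[:2]-O)@XV,(np.array(p)[:2]-O)@YV])
def rep():
    s=arm.state();R=Ro.from_euler('xyz',s['tool_rot']).as_matrix()
    print(s['clock'],'S',S(s['tcp_pos']).round(4),'z',s['tcp_pos'][2],'yaw-A',np.arctan2(-R[1,1],-R[0,1])-A,'down',R[:,0].round(3),s['ft_force'].round(1),s['grip_width'])
E
python3 - <<'E'
from h import *
rep()
t=grab('top')
cv2.imwrite('pics/t3.png',cv2.resize(t['pixels'][160:320,220:400,::-1],None,fx=3.5,fy=3.5,interpolation=cv2.INTER_CUBIC))
P=t['pixels'].astype(int)
m=np.zeros(P.shape[:2],np.uint8);m[205:235,250:305]=(P.sum(2)<120)[205:235,250:305]
n,l,st,c=cv2.connectedComponentsWithStats(m)
for i in range(1,n): print(c[i],st[i,4],S(onz(t,[c[i]],.009)[0]))
E
```

```text
5.0667 S [-0.1893 -0.1   ] z 0.0859229525781046 yaw-A 0.001515798931360085 down [ 0.001 -0.    -1.   ] [2.  0.6 6.7] 0.021215706680567485
[251. 205.] 1 [-0.00057277 -0.04950184]
[287.09090909 219.83116883] 77 [-0.04239783 -0.12220838]
[268.35294118 223.15294118] 85 [-0.04434486 -0.08154461]
```

View pics/t3.png

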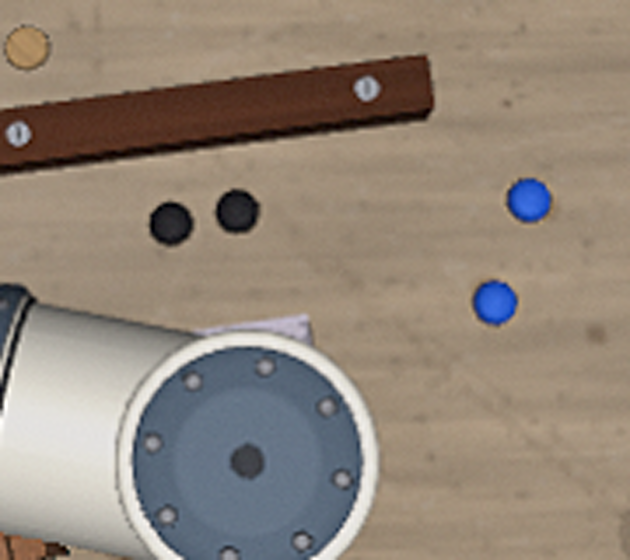

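Lip corner at (308,317) in the crop sits square to the bar, and both knobs (171,223), (237,212) are centred ahead of it. Pushing.

Request:
step_arm([
  {"slide": [0,-0.3,0],"twist": 0,"gripper": 255},
  {"slide": [0,-0.5,0],"twist": 0,"gripper": 255},
  {"slide": [0,-0.6,0],"twist": 0,"gripper": 255},
  {"slide": [0,-0.6,0],"twist": 0,"gripper": 255},
  {"slide": [0,-0.6,0],"twist": 0,"gripper": 255},
  {"slide": [0,-0.6,0],"twist": 0,"gripper": 255},
  {"slide": [0,-0.5,0],"twist": 0,"gripper": 255},
  {"slide": [0,-0.5,0],"twist": 0,"gripper": 255},
  {"slide": [0,-0.5,0],"twist": 0,"gripper": 255},
  {"slide": [0,-0.5,0],"twist": 0,"gripper": 255},
  {"slide": [0,-0.5,0],"twist": 0,"gripper": 255},
  {"slide": [0,-0.5,0],"twist": 0,"gripper": 255},
])

```text
clock: 6.12
tcp_pos: [0.558, -0.2614, 0.0861]
tool_rot: [1.472, 1.566, -3.136]
ft_force: [-8.4, -0.7, 12.3]
grip_width: 0.0212
```

Request:
step_arm([
  {"slide": [0,-0.4,0],"twist": 0,"gripper": 255},
  {"slide": [0,-0.4,0],"twist": 0,"gripper": 255},
  {"slide": [0,-0.4,0],"twist": 0,"gripper": 255},
  {"slide": [0,-0.4,0],"twist": 0,"gripper": 255},
  {"slide": [0,-0.4,0],"twist": 0,"gripper": 255},
  {"slide": [0,-0.4,0],"twist": 0,"gripper": 255},
  {"slide": [0,-0.4,0],"twist": 0,"gripper": 255},
  {"slide": [0,-0.4,0],"twist": 0,"gripper": 255},
  {"slide": [0,-0.3,0],"twist": 0,"gripper": 255},
  {"slide": [0,-0.3,0],"twist": 0,"gripper": 255},
])

```text
clock: 6.95
tcp_pos: [0.5954, -0.2575, 0.0861]
tool_rot: [1.489, 1.566, -3.119]
ft_force: [-10.1, -0.0, 12.3]
grip_width: 0.0212
```

```bash
python3 - <<'E'
from h import *
rep()
grab('wrist','w4')
E
```

```text
6.95 S [-0.0924 -0.1005] z 0.08610158886147451 yaw-A 0.00023566473231854956 down [-0.005 -0.    -1.   ] [-10.1  -0.   12.3] 0.021244014160996187
```

View pics/w4.png

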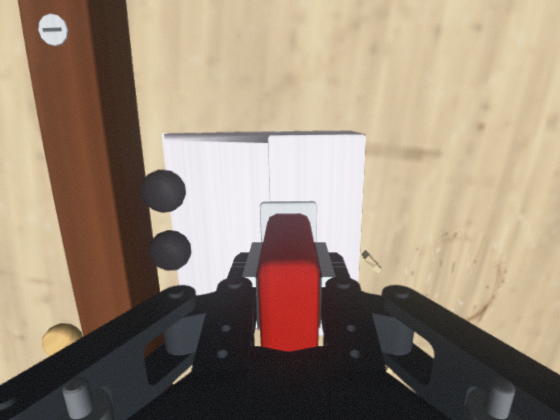

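Knobs (164,190), (170,250) are at the lip, against the bar. Continue slowly to the bar.

Request:
step_arm([
  {"slide": [0,-0.2,0],"twist": 0,"gripper": 255},
  {"slide": [0,-0.2,0],"twist": 0,"gripper": 255},
  {"slide": [0,-0.2,0],"twist": 0,"gripper": 255},
  {"slide": [0,-0.2,0],"twist": 0,"gripper": 255},
  {"slide": [0,0,0],"twist": 0,"gripper": 255},
])

```text
clock: 7.42
tcp_pos: [0.6034, -0.2567, 0.0861]
tool_rot: [1.512, 1.566, -3.096]
ft_force: [-9.7, -1.1, 11.5]
grip_width: 0.0209
```

Request:
step_arm([
  {"slide": [0,-0.2,0],"twist": 0,"gripper": 255},
  {"slide": [0,-0.2,0],"twist": 0,"gripper": 255},
  {"slide": [0,-0.1,0],"twist": 0,"gripper": 255},
  {"slide": [0,0,0],"twist": 0,"gripper": 255},
])

```text
clock: 7.75
tcp_pos: [0.608, -0.2563, 0.0862]
tool_rot: [1.509, 1.565, -3.099]
ft_force: [-11.2, -0.3, 12.3]
grip_width: 0.0214
```

```bash
python3 - <<'E'
from h import *
rep()
grab('wrist','w5')
E
```

```text
7.75 S [-0.0796 -0.1005] z 0.08620949887581171 yaw-A 0.00021363818085945452 down [-0.006 -0.    -1.   ] [-11.2  -0.3  12.3] 0.021383144787665415
```

View pics/w5.png

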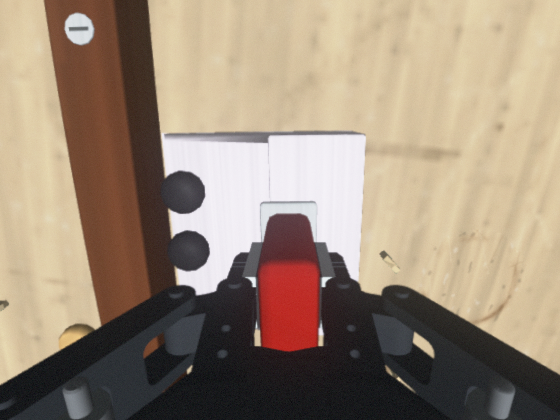

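Both knobs, (183,191) and (189,251), are up on the pan front, with the lip just short of the bar. Press on to contact.

Request:
step_arm([
  {"slide": [0,-0.1,0],"twist": 0,"gripper": 255},
  {"slide": [0,-0.1,0],"twist": 0,"gripper": 255},
  {"slide": [0,0,0],"twist": 0,"gripper": 255},
])

```text
clock: 8.05
tcp_pos: [0.6085, -0.2562, 0.0865]
tool_rot: [1.493, 1.562, -3.115]
ft_force: [-15.2, -0.8, 17.2]
grip_width: 0.0209
```

Request:
step_arm([
  {"slide": [0,-0.1,0],"twist": 0,"gripper": 255},
  {"slide": [0,0,0],"twist": 0,"gripper": 255},
])

```text
clock: 8.22
tcp_pos: [0.6088, -0.2562, 0.0866]
tool_rot: [1.491, 1.561, -3.118]
ft_force: [-16.6, 1.2, 18.6]
grip_width: 0.0213
```

Request:
step_arm([
  {"slide": [0,0.1,0],"twist": 0,"gripper": 255},
  {"slide": [0,0.1,0],"twist": 0,"gripper": 255},
  {"slide": [0,0.1,0],"twist": 0,"gripper": 255},
  {"slide": [0,0.1,0],"twist": 0,"gripper": 255},
  {"slide": [0,0.1,0],"twist": 0,"gripper": 255},
  {"slide": [0,0.1,0],"twist": 0,"gripper": 255},
  {"slide": [0,0.1,0],"twist": 0,"gripper": 255},
  {"slide": [0,0.1,0],"twist": 0,"gripper": 255},
  {"slide": [0,0.1,0],"twist": 0,"gripper": 255},
  {"slide": [0,0.1,0],"twist": 0,"gripper": 255},
  {"slide": [0,0,0],"twist": 0,"gripper": 255},
  {"slide": [0,0,0],"twist": 0,"gripper": 255},
])

```text
clock: 9.22
tcp_pos: [0.6052, -0.2564, 0.086]
tool_rot: [-1.676, 1.568, -0.0]
ft_force: [3.9, 0.3, 6.9]
grip_width: 0.0214
```

```bash
python3 - <<'E'
from h import *
rep()
f=grab('wrist');w5=cv2.imread('pics/w5.png')
cv2.imwrite('pics/w6.png',f['pixels'][90:340,20:400,::-1])
for I in (w5[:,:,::-1],f['pixels']):
    m=np.zeros(I.shape[:2],np.uint8);m[140:275,130:232]=(I.astype(int).sum(2)<170)[140:275,130:232]
    n,l,st,c=cv2.connectedComponentsWithStats(m)
    print([(c[i].round(1),st[i,4]) for i in range(1,n) if st[i,4]>300])
E
```

```text
9.2167 S [-0.0825 -0.1004] z 0.08604774134690744 yaw-A 0.0014431620758511426 down [ 0.003 -0.    -1.   ] [3.9 0.3 6.9] 0.021437123528357752
[(array([154.1, 208.4]), np.int32(3990))]
[(array([151.3, 208.9]), np.int32(4174))]
```

View pics/w6.png

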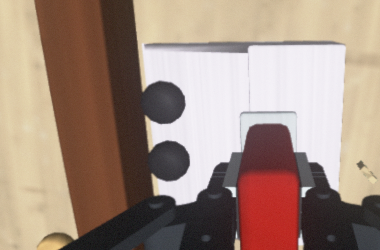

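Knobs at (162,102) and (169,160) in the crop stayed put on the pan as it backed away from the bar. Lift it a centimetre gently and draw back slowly.

Request:
step_arm([
  {"slide": [-0.1,0,0],"twist": 0,"gripper": 255},
  {"slide": [-0.1,0,0],"twist": 0,"gripper": 255},
  {"slide": [-0.1,0,0],"twist": 0,"gripper": 255},
  {"slide": [-0.1,0,0],"twist": 0,"gripper": 255},
  {"slide": [-0.1,0,0],"twist": 0,"gripper": 255},
  {"slide": [-0.1,0,0],"twist": 0,"gripper": 255},
  {"slide": [-0.1,0,0],"twist": 0,"gripper": 255},
  {"slide": [-0.1,0,0],"twist": 0,"gripper": 255},
  {"slide": [0,0,0],"twist": 0,"gripper": 255},
  {"slide": [0,0,0],"twist": 0,"gripper": 255},
])

```text
clock: 10.1
tcp_pos: [0.604, -0.2571, 0.0933]
tool_rot: [-0.272, 1.571, 1.404]
ft_force: [0.3, 0.4, -3.4]
grip_width: 0.0215
```

Request:
step_arm([
  {"slide": [0,0.05,0],"twist": 0,"gripper": 255},
  {"slide": [0,0.1,0],"twist": 0,"gripper": 255},
  {"slide": [0,0.15,0],"twist": 0,"gripper": 255},
  {"slide": [0,0.2,0],"twist": 0,"gripper": 255},
  {"slide": [0,0.2,0],"twist": 0,"gripper": 255},
  {"slide": [0,0.2,0],"twist": 0,"gripper": 255},
  {"slide": [0,0.2,0],"twist": 0,"gripper": 255},
  {"slide": [0,0.2,0],"twist": 0,"gripper": 255},
  {"slide": [0,0.15,0],"twist": 0,"gripper": 255},
  {"slide": [0,0.1,0],"twist": 0,"gripper": 255},
  {"slide": [0,0.05,0],"twist": 0,"gripper": 255},
  {"slide": [0,0,0],"twist": 0,"gripper": 255},
])

```text
clock: 11.1
tcp_pos: [0.588, -0.2588, 0.0933]
tool_rot: [-1.738, 1.571, -0.062]
ft_force: [-0.3, -0.5, -2.2]
grip_width: 0.0212
```

```bash
cat >> h.py <<'E'
def kn(save=None):
    f=grab('wrist',save);I=f['pixels'].astype(int)
    m=np.zeros(I.shape[:2],np.uint8);m[145:265,100:258]=(I.max(2)<75)[145:265,100:258]
    cs,_=cv2.findContours(cv2.erode(m,np.ones((5,5))),0,2)
    print([(np.round(cv2.minEnclosingCircle(c),0) if 0 else (tuple(np.round(cv2.minEnclosingCircle(c)[0])),round(cv2.minEnclosingCircle(c)[1]),cv2.contourArea(c))) for c in cs if cv2.contourArea(c)>300])
E
python3 - <<'E'
from h import *
rep();kn('w7')
E
```

```text
11.1 S [-0.0998 -0.101 ] z 0.09331489515373481 yaw-A 0.0009644808625311613 down [ 0. -0. -1.] [-0.3 -0.5 -2.2] 0.021225737109438828
[((np.float64(188.0), np.float64(250.0)), 18, 791.5), ((np.float64(126.0), np.float64(204.0)), 61, 3023.0)]
```

View pics/w7.png

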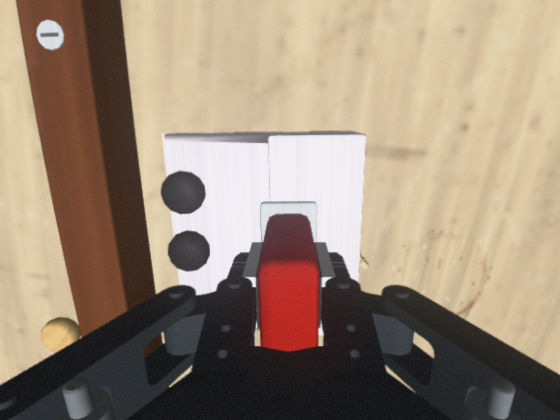

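Knobs still ride at (183,192), (189,251). Lifted weight about 3 N fits scoop plus knobs. Now lift well clear and carry left, gently.

Request:
step_arm([
  {"slide": [-0.1,0,0],"twist": 0,"gripper": 255},
  {"slide": [-0.3,0,0],"twist": 0,"gripper": 255},
  {"slide": [-0.5,0,0],"twist": 0,"gripper": 255},
  {"slide": [-0.7,0,0],"twist": 0,"gripper": 255},
  {"slide": [-0.8,0,0],"twist": 0,"gripper": 255},
  {"slide": [-0.8,0,0],"twist": 0,"gripper": 255},
  {"slide": [-0.8,0,0],"twist": 0,"gripper": 255},
  {"slide": [-0.7,0,0],"twist": 0,"gripper": 255},
  {"slide": [-0.5,0,0],"twist": 0,"gripper": 255},
  {"slide": [-0.3,0,0],"twist": 0,"gripper": 255},
  {"slide": [-0.1,0,0],"twist": 0,"gripper": 255},
  {"slide": [0,0,0],"twist": 0,"gripper": 255},
])

```text
clock: 12.15
tcp_pos: [0.5881, -0.2588, 0.1494]
tool_rot: [-0.863, 1.571, 0.813]
ft_force: [0.6, -0.4, -3.0]
grip_width: 0.0212
```

```bash
python3 - <<'E'
from h import *
rep();kn()
E
```

```text
12.15 S [-0.0998 -0.1009] z 0.14936325345228804 yaw-A 0.0009690508947637622 down [ 0.  0. -1.] [ 0.6 -0.4 -3. ] 0.021233846479961956
[((np.float64(175.0), np.float64(204.0)), 63, 2315.5)]
```

Request:
step_arm([
  {"slide": [0,0,0.2],"twist": 0,"gripper": 255},
  {"slide": [0,0,0.4],"twist": 0,"gripper": 255},
  {"slide": [0,0.05,0.6],"twist": 0,"gripper": 255},
  {"slide": [0,0.05,0.8],"twist": 0,"gripper": 255},
  {"slide": [0,0.05,1.0],"twist": 0,"gripper": 255},
  {"slide": [0,0.05,1.2],"twist": 0,"gripper": 255},
  {"slide": [0,0.05,1.2],"twist": 0,"gripper": 255},
  {"slide": [0,0.05,1.2],"twist": 0,"gripper": 255},
  {"slide": [0,0.05,1.2],"twist": 0,"gripper": 255},
  {"slide": [0,0.05,1.2],"twist": 0,"gripper": 255},
  {"slide": [0,0.05,1.2],"twist": 0,"gripper": 255},
  {"slide": [0,0.05,1.2],"twist": 0,"gripper": 255},
])

```text
clock: 13.2
tcp_pos: [0.571, -0.1446, 0.1494]
tool_rot: [-1.478, 1.571, 0.198]
ft_force: [-0.1, 0.4, -2.9]
grip_width: 0.0211
```

Request:
step_arm([
  {"slide": [0,0,1.2],"twist": 0,"gripper": 255},
  {"slide": [0,0,1.2],"twist": 0,"gripper": 255},
  {"slide": [0,0,1.2],"twist": 0,"gripper": 255},
  {"slide": [0,0,1.2],"twist": 0,"gripper": 255},
  {"slide": [0,0,1.2],"twist": 0,"gripper": 255},
  {"slide": [0,0,1.2],"twist": 0,"gripper": 255},
  {"slide": [0,0,1.2],"twist": 0,"gripper": 255},
  {"slide": [0,0,1.1],"twist": 0,"gripper": 255},
  {"slide": [0,0,1.0],"twist": 0,"gripper": 255},
  {"slide": [0,0,0.9],"twist": 0,"gripper": 255},
  {"slide": [0,0,0.7],"twist": 0,"gripper": 255},
  {"slide": [0,0,0.5],"twist": 0,"gripper": 255},
])

```text
clock: 14.2
tcp_pos: [0.5579, -0.0197, 0.1493]
tool_rot: [-1.331, 1.571, 0.345]
ft_force: [0.2, -1.1, -2.1]
grip_width: 0.0214
```

Request:
step_arm([
  {"slide": [0,0,0.3],"twist": 0,"gripper": 255},
  {"slide": [0,0,0.1],"twist": 0,"gripper": 255},
  {"slide": [0,0,0],"twist": 0,"gripper": 255},
  {"slide": [0,0,0],"twist": 0,"gripper": 255},
])

```text
clock: 14.53
tcp_pos: [0.5576, -0.0169, 0.1493]
tool_rot: [3.069, 1.571, -1.539]
ft_force: [-0.6, -0.5, -1.8]
grip_width: 0.0214
```

```bash
python3 - <<'E'
from h import *
rep();kn('w8')
E
```

```text
14.5333 S [-0.105   0.1427] z 0.1492826662414933 yaw-A 0.0006303514520888814 down [ 0. -0. -1.] [-0.6 -0.5 -1.8] 0.02136126729240237
[((np.float64(172.0), np.float64(204.0)), 64, 2973.0)]
```

View pics/w8.png

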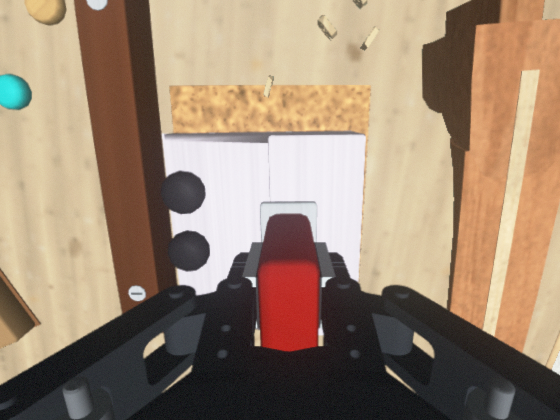

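```bash
python3 - <<'E'
from h import *
import copy
t=grab('top');g=grab('scene')
I0=cv2.imread('pics/top0.png');I1=cv2.imread('pics/scene0.png')
print(S(onz(t,[[90+247/2.9,160+258/2.9]],.006)[0]), S(onz(g,[[243,344]],.006)[0]))
c=np.zeros((560,800,3),np.uint8)
a=cv2.resize(I0[210:305,118:218],None,fx=3.9,fy=3.9,interpolation=cv2.INTER_CUBIC);b=cv2.resize(I1[290:420,180:320],None,fx=2.8,fy=2.8,interpolation=cv2.INTER_CUBIC)
c[:a.shape[0],:a.shape[1]]=a;c[:b.shape[0],400:400+b.shape[1]]=b
cv2.imwrite('pics/chip.png',c[:380])
E
```

```text
[-0.07369888  0.12432395] [-0.07019024  0.12522972]
```

View pics/chip.png

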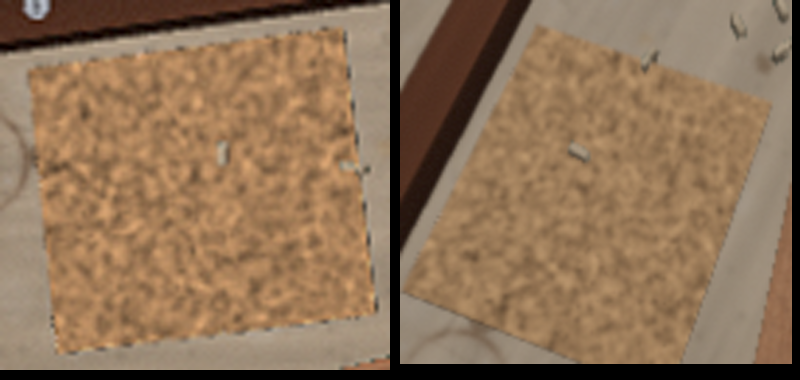

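```bash
python3 - <<'E'
from h import *
f=grab('wrist')
def at(pos,yaw,uv):
    R=np.array([[0,-np.cos(yaw),-np.sin(yaw)],[0,-np.sin(yaw),np.cos(yaw)],[-1,0,0]])
    f['s']={'tcp_pos':pos,'tool_rot':Ro.from_matrix(R).as_euler('xyz')};return S(onz(f,[uv],.004)[0])
t=grab('top')
print('top0',S(onz(t,[[90+525/2.9,160+329/2.9]],.004)[0]))
print('w1',at([.50383,-.31586,.25303],3.1017-np.pi,(266,240)))
print('w4',at([.5954,-.2575,.0861],.104,(372,262)))
print('w5',at([.608,-.2563,.0862],.104,(390,261)))
print('w7',at([.588,-.2588,.0933],.104,(363,263)))
# pan corners now, and pad edge check
f['s']=arm.state()
print('pad right edge now',[S(onz(f,[p],.004)[0]) for p in ((171,86),(370,86))])
E
```

```text
top0 [-0.15134919 -0.07354004]
w1 [-0.15151148 -0.07441573]
w4 [-0.15107641 -0.0723876 ]
w5 [-0.15093478 -0.07315504]
w7 [-0.15420979 -0.06864855]
pad right edge now [array([-0.01343473,  0.05035969]), array([-0.1699206 ,  0.05057272])]<sys>:0: UserWarning: Gimbal lock detected. Setting third angle to zero since it is not possible to uniquely determine all angles.
```

The same shaving shows at the same place (-0.151,-0.073) before and after the scoop slid flat over it. The shavings are therefore too slight to matter, including the one on the pad. Both knobs are still in the pan, so lower.

Request:
step_arm([
  {"slide": [0.1,0,0],"twist": 0,"gripper": 255},
  {"slide": [0.3,0,0],"twist": 0,"gripper": 255},
  {"slide": [0.5,0,0],"twist": 0,"gripper": 255},
  {"slide": [0.7,0,0],"twist": 0,"gripper": 255},
  {"slide": [0.8,0,0],"twist": 0,"gripper": 255},
  {"slide": [0.8,0,0],"twist": 0,"gripper": 255},
  {"slide": [0.8,0,0],"twist": 0,"gripper": 255},
  {"slide": [0.6,0,0],"twist": 0,"gripper": 255},
  {"slide": [0.5,0,0],"twist": 0,"gripper": 255},
  {"slide": [0.3,0,0],"twist": 0,"gripper": 255},
  {"slide": [0.1,0,0],"twist": 0,"gripper": 255},
  {"slide": [0,0,0],"twist": 0,"gripper": 255},
])

```text
clock: 15.78
tcp_pos: [0.5575, -0.0166, 0.0941]
tool_rot: [2.015, 1.571, -2.592]
ft_force: [0.5, -0.2, -3.3]
grip_width: 0.021
```

Request:
step_arm([
  {"slide": [0.1,0,0],"twist": 0,"gripper": 255},
  {"slide": [0.1,0,0],"twist": 0,"gripper": 255},
  {"slide": [0.05,0,0],"twist": 0,"gripper": 255},
  {"slide": [0,0,0],"twist": 0,"gripper": 255},
  {"slide": [0,0,0],"twist": 0,"gripper": 255},
])

```text
clock: 16.2
tcp_pos: [0.5576, -0.0166, 0.0919]
tool_rot: [-1.522, 1.571, 0.153]
ft_force: [0.3, 0.5, -2.6]
grip_width: 0.0211
```

Request:
step_arm([
  {"slide": [0.1,0,0],"twist": 0,"gripper": 255},
  {"slide": [0.05,0,0],"twist": 0,"gripper": 255},
  {"slide": [0,0,0],"twist": 0,"gripper": 255},
  {"slide": [0,0,0],"twist": 0,"gripper": 255},
])

```text
clock: 16.53
tcp_pos: [0.5575, -0.0166, 0.0902]
tool_rot: [1.518, 1.571, -3.089]
ft_force: [0.9, 0.2, -2.9]
grip_width: 0.0211
```

Request:
step_arm([
  {"slide": [0.05,0,0],"twist": 0,"gripper": 255},
  {"slide": [0,0,0],"twist": 0,"gripper": 255},
  {"slide": [0,0,0],"twist": 0,"gripper": 255},
])

```text
clock: 16.78
tcp_pos: [0.5577, -0.0166, 0.09]
tool_rot: [-1.667, 1.57, 0.009]
ft_force: [-0.4, 0.1, -1.7]
grip_width: 0.0211
```

Request:
step_arm([
  {"slide": [0.05,0,0],"twist": 0,"gripper": 255},
  {"slide": [0.03,0,0],"twist": 0,"gripper": 255},
  {"slide": [0,0,0],"twist": 0,"gripper": 255},
  {"slide": [0,0,0],"twist": 0,"gripper": 255},
], newtons=20)

```text
clock: 17.12
tcp_pos: [0.5577, -0.0166, 0.0899]
tool_rot: [-1.735, 1.57, -0.059]
ft_force: [-2.5, 0.7, 4.9]
grip_width: 0.0213
```

Request:
step_arm([
  {"slide": [0,0,0],"twist": 0,"gripper": 190},
  {"slide": [0,0,0],"twist": 0,"gripper": 185},
  {"slide": [0,0,0],"twist": 0,"gripper": 180},
  {"slide": [0,0,0],"twist": 0,"gripper": 175},
  {"slide": [0,0,0],"twist": 0,"gripper": 165},
  {"slide": [0,0,0],"twist": 0,"gripper": 150},
  {"slide": [0,0,0],"twist": 0,"gripper": 130},
  {"slide": [0,0,0],"twist": 0,"gripper": 100},
  {"slide": [0,0,0],"twist": 0,"gripper": 60},
  {"slide": [0,0,0],"twist": 0,"gripper": 40},
  {"slide": [0,0,0],"twist": 0,"gripper": 40},
  {"slide": [0,0,0],"twist": 0,"gripper": 40},
])

```text
clock: 18.12
tcp_pos: [0.5575, -0.0166, 0.089]
tool_rot: [2.336, 1.571, -2.271]
ft_force: [-0.1, -0.0, 0.3]
grip_width: 0.072
```

```bash
python3 - <<'E'
from h import *
rep();kn('w9')
E
```

```text
18.1167 S [-0.105  0.143] z 0.08897338143357415 yaw-A 0.0010592790864662194 down [-0. -0. -1.] [-0.1 -0.   0.3] 0.07202736489861289
[((np.float64(189.0), np.float64(254.0)), 20, 539.0), ((np.float64(182.0), np.float64(192.0)), 19, 1016.0), ((np.float64(120.0), np.float64(204.0)), 60, 3080.5)]
```

Request:
step_arm([
  {"slide": [-0.4,0,0],"twist": 0,"gripper": 40},
  {"slide": [-0.8,0,0],"twist": 0,"gripper": 40},
  {"slide": [-1.3,0,0],"twist": 0,"gripper": 40},
  {"slide": [-1.8,0,0],"twist": 0,"gripper": 40},
  {"slide": [-2,0,0],"twist": 0,"gripper": 40},
  {"slide": [-2,0,0],"twist": 0,"gripper": 40},
  {"slide": [-2,0,0],"twist": 0,"gripper": 40},
  {"slide": [-2,0,0],"twist": 0,"gripper": 40},
  {"slide": [-2,0,0],"twist": 0,"gripper": 40},
  {"slide": [-1.5,0,0],"twist": 0,"gripper": 40},
  {"slide": [-0.7,0,0],"twist": 0,"gripper": 40},
  {"slide": [0,0,0],"twist": 0,"gripper": 40},
])

```text
clock: 19.17
tcp_pos: [0.5583, -0.0166, 0.2563]
tool_rot: [-1.554, 1.567, 0.122]
ft_force: [-0.6, -0.9, 0.1]
grip_width: 0.0718
```

```bash
python3 - <<'E'
from h import *
rep();f=grab('wrist');g=grab('scene')
a=f['pixels'][60:340,60:440,::-1];b=cv2.resize(g['pixels'][200:410,140:420,::-1],(400,300))
c=np.zeros((300,790,3),np.uint8);c[:280,:380]=a;c[:,390:]=b;cv2.imwrite('pics/fin.png',c)
E
```

```text
19.1667 S [-0.1042  0.143 ] z 0.25633966931660684 yaw-A 0.0010540324228008047 down [ 0.004  0.001 -1.   ] [-0.6 -0.9  0.1] 0.07184732517710958
```

Picture limit reached, so I'll check by numbers.

```bash
python3 - <<'E'
from h import *
f=grab('wrist');I=f['pixels'].astype(int);H=cv2.cvtColor(f['pixels'],cv2.COLOR_RGB2HSV)
def cont(m,mn,mx=1e9):
    return [c for c in cv2.findContours(m.astype(np.uint8),0,2)[0] if mn<cv2.contourArea(c)<mx]
for c in cont(I.max(2)<75,200,1500):
    (u,v),r=cv2.minEnclosingCircle(c)
    if cv2.contourArea(c)>.6*np.pi*r*r: print('knob?',round(u),round(v),round(r,1),S(onz(f,[[u,v]],.016)[0]).round(4))
for c in cont((H[...,1]<45)&(H[...,2]>150),2000):
    r=cv2.minAreaRect(c);print('pan',[S(p).round(3) for p in onz(f,cv2.boxPoints(r),.006)])
for c in cont((I[...,0]>100)&(I[...,1]<60)&(I[...,2]<70),200):
    r=cv2.minAreaRect(c);b=onz(f,cv2.boxPoints(r),.114);print('red',[S(p).round(3) for p in b],S(b.mean(0)))
E
```

```text
knob? 230 192 11.1 [-0.0396  0.159 ]
knob? 228 158 11.5 [-0.0394  0.1193]
pan [array([-0.362,  0.292]), array([-0.397,  0.231]), array([-0.526,  0.322]), array([-0.493,  0.392])]
pan [array([-0.019,  0.217]), array([-0.026,  0.083]), array([-0.148,  0.083]), array([-0.153,  0.217])]
red [array([-0.096,  0.161]), array([-0.096,  0.134]), array([-0.115,  0.134]), array([-0.115,  0.161])] [-0.10554187  0.14761205]
```

```bash
python3 -c "
from workcell import arm
print(arm.job_done())"
```

```text
the job is handed in; nothing more can be done
None
```

I scooped both black knobs against the stop, lifted the loaded scoop about 6 cm clear, set it down on the cork pad and let go. The job was handed in at about 19 s of the 48 s allowed.

- **Knobs:** at the last look both were in the pan at stop coordinates (-0.040, 0.159) and (-0.039, 0.119). Their centres are about 14 mm behind the lip, so they sit near the front of the pan.
- **Scoop:** the grip is at about (-0.105, 0.143), and the whole footprint is within the pad. The handle top is in line with where I let go, so the scoop looks level.
- **Robot:** it stands 17 cm above where it let go, with force readings near zero. The highest total force during the push was about 25 N, and the fingers stayed clear of the knobs.
- **Checks that fell short:**
  - I had used all 12 picture views, so the final check was by colour masks only.
  - One mask read the pan slightly too large, about 134 mm wide instead of 120, because it caught the pan's edges.
  - A wood shaving lies on the pad under the scoop. The scoop had earlier slid flat over a similar one without rising, so I left it there.

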